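# Find the heavier counterweight canister

## Task

Pull the drawer of the small grey cabinet wide open; in it stand two look-alike metal canisters. Weigh them in the gripper: lift the left one about 5 cm out of its seat, hold it a moment to feel its weight, and put it back upright in its seat, then lift the right one the same way. Finish holding the heavier of the two upright, in the gripper and still, about 10 cm above the middle of the clear weighing tray on the worktop, with the lighter one standing in its own seat, the drawer left open, and the tray and the other things on the bench not moved; do not put the canister down.

Things in the scene. Friction and masses are not known exactly. Their poses are not given: they have to be found in the camera images.
- cabinet: low grey sheet-steel cabinet with one white-fronted drawer, fixed to the worktop: 130 mm deep (x), 240 mm wide (y), 95 mm tall. Origin: centre of its underside on the worktop; its front is the -x side, y to the left as seen from the robot, its yaw varies. The drawer slides out along the cabinet's -x. Walls 5 mm thick
- drawer_slide (a joint): how far the drawer is pulled out, m: 0 shut, 0.095 at its stop (starts shut); wide open means beyond 0.08. It slides with about 1 N of friction and stays where it is left
- drawer_handle (a point): middle of the drawer's handle: level steel bar along the cabinet's y, 11 mm thick, 110 mm long, its centre 35 mm in front of the drawer's face and 62 mm above the worktop, on two thin posts 47 mm either side of the middle; can be pinched from above. Axes as the cabinet's
- drawer: the drawer, origin at worktop level, at the cabinet's origin when shut; axes as the cabinet's. A grey plastic holder fills it, its top 26 mm above the worktop, with two round seats 46 mm across, 10 mm deep. Side walls end 40 mm above the worktop, inner faces 104 mm either side; the front panel ends 91 mm up, its inner face 48 mm in front of the seats' centres
- seat_left (a point): centre of the floor of the left seat, 16 mm above the worktop
- seat_right (a point): centre of the floor of the right seat, 16 mm above the worktop, 100 mm to the right (-y of the cabinet) of the left seat
- canister_left: closed aluminium canister with steel lid, upright in the left seat (+y side), 38 mm across, 60 mm tall (lid, 37 mm across, from 50 mm up). Grip 40 N or more, pads about 39 mm above its foot. The two look exactly alike; a core hidden inside makes either one about twice as heavy as the other or more (0.2 to 0.65 kg each, at least 2 N apart). Origin: centre of its foot; z along its axis
- canister_right: closed aluminium canister with steel lid, upright in the right seat (-y side), 38 mm across, 60 mm tall (lid, 37 mm across, from 50 mm up). Grip 40 N or more, pads about 39 mm above its foot. The two look exactly alike; a core hidden inside makes either one about twice as heavy as the other or more (0.2 to 0.65 kg each, at least 2 N apart). Origin: centre of its foot; z along its axis
- weigh_tray: clear plastic open tray lying on the worktop to the right of the cabinet, 70 mm (x) by 100 mm (y) by 22 mm tall, loose and light. Origin: centre of its underside; yaw varies
- parafilm: roll of film standing on end, 52 mm across, 50 mm tall, a bystander to the right of the cabinet; origin: centre of its underside
- beaker: small clear beaker, 46 mm across, 60 mm tall, a bystander to the left of the drawer; origin: centre of its underside
- petri_pair: two stacked petri dishes, 70 mm across, 32 mm tall, a bystander at the left; origin: centre of their underside

How it is judged:
By the outcome, as a careful person would: the job done as asked, in the order asked, and still so for the second after the job is handed in, while the arm keeps its last pose, push and grip.
It also fails if it takes over 72 s, if anything falls off the work surface, if the arm or the gripper's body presses on something with over 40 N, if the wrist force passes 120 N, or if a joint passes its speed limit or range.

## Robot

A 7-joint arm with a two-finger parallel gripper is mounted at the origin on a cart in front of the work surface, level with it; the furniture and walls round the work are solid. World frame = base frame: x ahead of the robot, y to its left, z up, the work surface at z = 0. Lengths are in m, angles in rad, forces in N, time in s.
With the tool pointing down it reaches from about 0.425 to 0.875 m from the base axis. Payload 4.7 kg.
Tool frame: the origin (TCP) lies between the finger pads; the fingertips stand 14 mm ahead of it and the grasp point (between the pads) lies 5 mm behind it; z points along the fingers, y is the line along which they close (so a half turn about z gives the same grasp; the last joint's range is limited). The gripper opens to 87 mm and grips with 3 to 60 N. Pads are 19 mm wide; open, the fingers measure 117 mm over their backs; the gripper's body (75 mm by 190 mm) begins 51 mm behind the grasp point.
Start: joints at [-1.259, 0.321, -0.07, 1.45, 0.023, 1.371, -0.057], TCP at [0.191, 0.621, 0.237] pointing down, gripper open.
Joint ranges: [-2.86, 2.86], [-0.3, 2.09], [-1.38, 1.24], [0.06, 2.45], [-1.56, 4.7], [0.09, 2.05], [-2.69, 2.69]. Speed limits (rad/s): [2.57, 2.57, 3.14, 3.14, 3.14, 3.14, 3.14].

## Interface

Orientations are given as a rotation vector (axis times angle).
In Python, from bench import ctrl gives the robot as it stands.
- The arm moves only by the tool step_arm, never from a script. Its argument "commands" is a list of rows, each an object with "travel": the shift along the tool's x, y, z in m, a list of three; "turn": the turn, a rotation vector about the tool's x, y, z in degrees, a list of three. A call has 1 to 5 rows; each row is the pose to reach, as a shift and turn from the pose commanded when the call began, along the tool's axes at that moment; what a row does not reach only later rows make up. A row lasts 1/10 s, in which the tool goes at most 50 mm and 8.59 degrees, less where a joint would pass 70% of its speed; a pose out of reach is approached as far as the arm can. A call with a gripper value outside its range is refused whole. "gripper" is the opening, from 0 (shut) to 1 (fully open), set as the call begins (left out, the last holds). The fingers move at their own pace and stop on an object; "force" is the grip in N (left out, the last holds). Time passes only in rows, so rows that repeat a pose let the fingers close. It gives the time, the measured TCP pose, the force, the opening and the grip force at its end, in the units of the state.
- ctrl.get_state(): the state, without advancing time (a new reading comes with each control period).
- ctrl.get_image(name): name is "scene" or "top"; returns the picture (480x640x3 uint8, red, green, blue); there is no depth.
- ctrl.camera_model(name): a dict with "fx", "fy", "cx", "cy" (pixels), "R" (3x3) and "t" (3): a world point X has camera coordinates R X + t. Camera axes: x right, y down, z forward; pixel columns grow to the right and rows downward; lengths in m; the calibration is good to about 2 mm. A picture is of the moment at which its call begins. camera_model takes no time and is no camera call.
- ctrl.close_job(): hands the job in; it is judged then, once.
The state is a dict: "time": time; "joint_positions": joint angles; "qd": joint speeds; "joint_torque": joint torques, N m; "position": TCP position; "tool_rot": TCP orientation; "ft_force": force on the tool from outside, world axes, zero at the start; "torque": the same for the moment, N m; "grip_width": opening from 0.0 (shut) to 1.0 (fully open); "grip_force": force on a finger pad.
Only numpy, scipy, OpenCV 4.12 (cv2) and the standard library are available. Lean on these libraries where they do the work, as an engineer would, in place of code of your own. Each camera call takes 0.05 s, during which the arm holds its last target. There are 200 camera calls.

## Working session

There is one attempt and no reset: what is moved stays moved. The work goes in short steps, Python scripts to look and compute and a tool call to move; the robot and the scene stay as the last step left them, time stands still between calls to the robot, and variables do not carry over. Pictures are saved under pics/ and viewed, at most 10 in all, crops included, and the job is handed in when it is done.

Besides the shell and the picture viewer there is one more tool, called after "Request:" as a command line: name --argument value ..., lists and objects as JSON in quotes. step_arm: Moves the arm, as the interface text tells. Its arguments: {"type":"object","properties":{"commands":{"type":"array"},"gripper":{"type":"number"},"force":{"type":"number"}},"required":["commands"]}

```bash
mkdir -p pics; ls; python3 - <<'E'
from bench import ctrl
import cv2
for n in("scene","top"):
    cv2.imwrite(f"pics/{n}0.png",ctrl.get_image(n)[:,:,::-1]); print(ctrl.camera_model(n))
s=ctrl.get_state();print({k:s[k] for k in("time","position","tool_rot","ft_force","grip_width")})
E
```

```text
pics
{'fx': 511.1062061195561, 'fy': 511.1062061195561, 'cx': 321.670961599802, 'cy': 231.91221387148278, 'R': array([[ 0.87718905, -0.48013624, -0.00292571],
       [-0.29355086, -0.53146345, -0.79459077],
       [ 0.37995692,  0.69786517, -0.60713832]]), 't': array([-0.46557406,  0.19107346,  1.04919559])}
{'fx': 590.3160947568498, 'fy': 590.3160947568498, 'cx': 309.0588913837284, 'cy': 234.95805013591513, 'R': array([[ 0.01326483, -0.99991089, -0.00150464],
       [-0.99796198, -0.01314501, -0.06244278],
       [ 0.06241744,  0.00232987, -0.99804741]]), 't': array([4.50422639e-04, 5.38090588e-01, 1.35368581e+00])}
{'time': 0.1, 'position': array([0.19061394, 0.62092399, 0.23557192]), 'tool_rot': array([-4.65945288e-01, -3.10668169e+00,  2.70682589e-03]), 'ft_force': array([-0.16308399,  0.87334123,  0.70177242]), 'grip_width': 1.0006235350342327}
```

View pics/scene0.png

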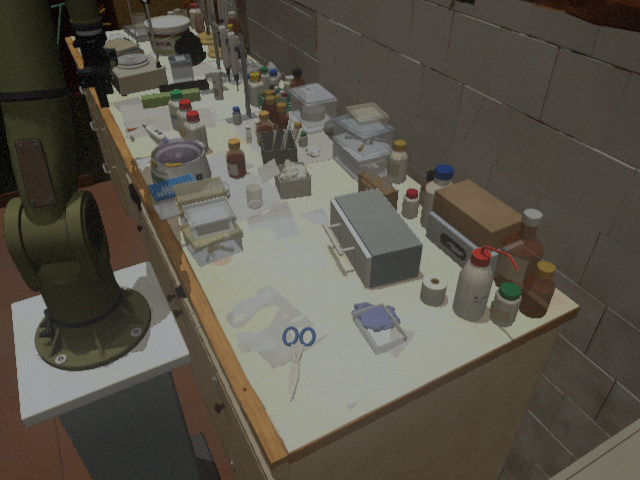

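View pics/top0.png

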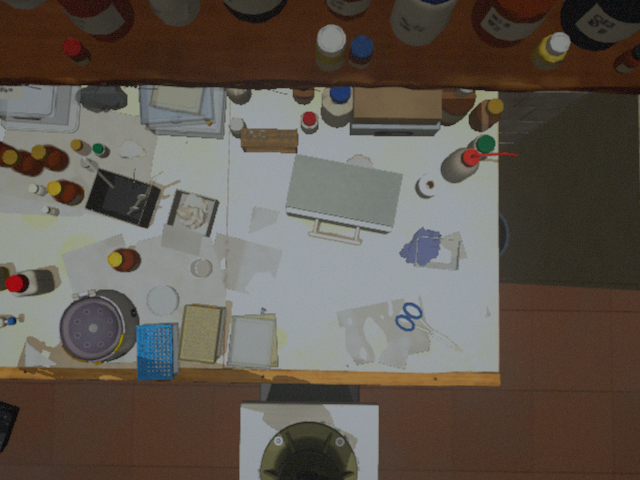

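The scene shows the cabinet (top view cols 287–403, rows 155–235), its handle near (335,238), the tray near (438,250) over a blue patch, the parafilm at (427,186), the beaker at (202,268) and the petri dishes at (162,299). I'll zoom in to get corners.

```bash
cat > h.py <<'E'
from bench import ctrl
import numpy as np, cv2
from scipy.spatial.transform import Rotation as Ro
def ray(n,u,v,z):
    m=ctrl.camera_model(n);R=m["R"];c=-R.T@m["t"]
    d=R.T@np.array([(u-m["cx"])/m["fx"],(v-m["cy"])/m["fy"],1]);return c+d*(z-c[2])/d[2]
def crop(n,out,x0,y0,w,h,k):
    im=ctrl.get_image(n)[:,:,::-1]; cv2.imwrite(out,cv2.resize(im[y0:y0+h,x0:x0+w],None,fx=k,fy=k,interpolation=cv2.INTER_CUBIC))
def st():
    s=ctrl.get_state();print({k:np.round(s[k],4) for k in("time","position","tool_rot","ft_force","torque","grip_width","grip_force","joint_positions")});print(Ro.from_rotvec(s["tool_rot"]).as_matrix().round(4));return s
E
python3 - <<'E'
from h import *
crop("top","pics/c1.png",280,145,200,150,4); st()
E
```

```text
{'time': np.float64(0.15), 'position': array([0.1906, 0.621 , 0.2357]), 'tool_rot': array([-4.6590e-01, -3.1067e+00,  2.2000e-03]), 'ft_force': array([-0.6574,  0.6921,  0.2547]), 'torque': array([-0.0229, -0.043 , -0.0099]), 'grip_width': np.float64(1.0015), 'grip_force': np.float64(0.0), 'joint_positions': array([-1.2589,  0.3216, -0.0701,  1.4514,  0.0226,  1.3708, -0.0569])}
[[-9.560e-01  2.934e-01 -4.000e-04]
 [ 2.934e-01  9.560e-01 -1.400e-03]
 [-1.000e-04 -1.400e-03 -1.000e+00]]
```

View pics/c1.png

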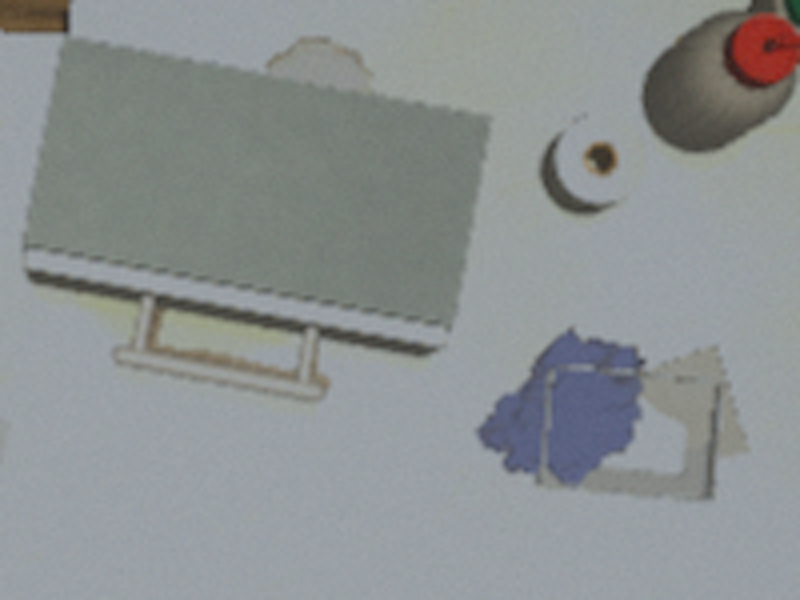

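The crop shows cabinet top corners at about (62,38), (492,117), (452,325), (25,245), handle bar ends at (115,354) and (327,392), and tray rim corners at (548,365), (720,382), (712,498), (538,485).

```bash
python3 - <<'E'
from h import *
P=lambda u,v,z:ray("top",280+(u+.5)/4-.5,145+(v+.5)/4-.5,z)[:2]
C=[P(*p,.095) for p in((62,38),(492,117),(452,325),(25,245))]
H=[P(*p,.0625) for p in((115,354),(327,392))]
T=[P(*p,.022) for p in((548,365),(720,382),(712,498),(538,485))]
for n,a in(("cab",C),("han",H),("tray",T)): print(n,np.round(a,4).tolist(),np.mean(a,0).round(4))
f=lambda d:np.degrees(np.arctan2(-d[0],d[1]))
yaws=[f(C[0]-C[1]),f(C[3]-C[2]),f(H[0]-H[1])];print(yaws,f(T[0]-T[1]),[np.linalg.norm(C[i]-C[i-1]) for i in range(4)])
for z,uv in((.06,(202,268)),(.032,(162,299)),(.05,(427,185))):print(ray("top",*uv,z).round(3))
E
```

```text
cab [[0.7116, 0.0405], [0.6707, -0.1969], [0.5555, -0.1754], [0.5965, 0.0591]] [ 0.6335 -0.0682]
han [[0.5393, 0.009], [0.5195, -0.1101]] [ 0.5294 -0.0505]
tray [[0.5389, -0.2411], [0.5303, -0.3405], [0.4634, -0.3357], [0.4695, -0.2355]] [ 0.5005 -0.2882]
[np.float64(-9.771909696482151), np.float64(-9.907807666054282), np.float64(-9.428760096426986)] -4.908083655219577 [np.float64(0.11658780117313515), np.float64(0.24091967255681593), np.float64(0.11715811952512743), np.float64(0.238081453613498)]
[0.458 0.246 0.06 ]
[0.386 0.341 0.032]
[ 0.653 -0.259  0.05 ]
```

Request:
step_arm --commands '[{"travel": [-0.033, -0.0345, 0], "turn": [0, 0, 0]}, {"travel": [-0.066, -0.069, 0], "turn": [0, 0, 0]}, {"travel": [-0.099, -0.1035, 0], "turn": [0, 0, 0]}, {"travel": [-0.132, -0.138, 0], "turn": [0, 0, 0]}, {"travel": [-0.165, -0.1725, 0], "turn": [0, 0, 0]}]' --gripper 0.38

```text
time: 0.65
position: [0.2984, 0.4061, 0.2363]
tool_rot: [-0.466, -3.107, 0.0]
ft_force: [0.7, 0.0, -0.4]
grip_width: 0.629
grip_force: 0.0
```

Request:
step_arm --commands '[{"travel": [-0.033, -0.0345, 0], "turn": [0, 0, 0]}, {"travel": [-0.066, -0.069, 0], "turn": [0, 0, 0]}, {"travel": [-0.099, -0.1035, 0], "turn": [0, 0, 0]}, {"travel": [-0.132, -0.138, 0], "turn": [0, 0, 0]}, {"travel": [-0.165, -0.1725, 0], "turn": [0, 0, 0]}]'

```text
time: 1.15
position: [0.4054, 0.1928, 0.2366]
tool_rot: [0.466, 3.107, 0.001]
ft_force: [0.7, 0.6, -0.1]
grip_width: 0.382
grip_force: 0.0
```

Request:
step_arm --commands '[{"travel": [-0.033, -0.0345, 0], "turn": [0, 0, 0]}, {"travel": [-0.066, -0.069, 0], "turn": [0, 0, 0]}, {"travel": [-0.099, -0.1035, 0], "turn": [0, 0, 0]}, {"travel": [-0.132, -0.138, 0], "turn": [0, 0, 0]}, {"travel": [-0.165, -0.1725, 0], "turn": [0, 0, 0]}]'

```text
time: 1.65
position: [0.5125, -0.0203, 0.2367]
tool_rot: [0.466, 3.106, 0.001]
ft_force: [-0.1, 0.4, -0.2]
grip_width: 0.383
grip_force: 0.0
```

Request:
step_arm --commands '[{"travel": [0, 0, 0], "turn": [0, 0, 8.5]}, {"travel": [0, 0, 0], "turn": [0, 0, 17]}, {"travel": [0, 0, 0], "turn": [0, 0, 25.5]}, {"travel": [0, 0, 0], "turn": [0, 0, 34]}, {"travel": [0, 0, 0], "turn": [0, 0, 42]}]'

```text
time: 2.15
position: [0.5119, -0.0186, 0.2363]
tool_rot: [-1.557, -2.728, 0.0]
ft_force: [-0.7, -0.5, -0.4]
grip_width: 0.379
grip_force: 0.0
```

Request:
step_arm --commands '[{"travel": [0, 0, 0], "turn": [0, 0, 8.5]}, {"travel": [0, 0, 0], "turn": [0, 0, 17]}, {"travel": [0, 0, 0], "turn": [0, 0, 25.5]}, {"travel": [0, 0, 0], "turn": [0, 0, 34]}, {"travel": [0, 0, 0], "turn": [0, 0, 40.8]}]'

```text
time: 2.65
position: [0.5119, -0.0185, 0.2363]
tool_rot: [-2.409, -2.015, 0.0]
ft_force: [1.1, 0.6, 0.7]
grip_width: 0.386
grip_force: 0.0
```

```bash
cat >> h.py <<'E'
def togo(x,y,z,yang=None):
    """tool-axes shift to the world TCP target, turn about tool z so that tool y points at yang deg"""
    s=st();R=Ro.from_rotvec(s["tool_rot"]).as_matrix();print("go",(R.T@(np.array([x,y,z])-s["position"])).round(4))
    if yang is not None:print("turn z",-(yang-np.degrees(np.arctan2(R[1,1],R[0,1]))))
E
python3 -c "
from h import *
togo(.529,-.0505,.057,-9.8)"
```

```text
{'time': np.float64(2.65), 'position': array([ 0.5119, -0.0185,  0.2363]), 'tool_rot': array([-2.4094e+00, -2.0155e+00,  4.0000e-04]), 'ft_force': array([1.1445, 0.5584, 0.6658]), 'torque': array([-0.1036,  0.0527, -0.0105]), 'grip_width': np.float64(0.3857), 'grip_force': np.float64(0.0), 'joint_positions': array([-0.613 ,  0.0149,  0.6086,  1.8073, -0.0089,  1.3225, -0.1798])}
[[ 1.767e-01  9.843e-01 -4.000e-04]
 [ 9.843e-01 -1.767e-01  1.000e-04]
 [ 0.000e+00 -4.000e-04 -1.000e+00]]
go [-0.0284  0.0226  0.1793]
turn z -0.3752980765432401
```

Request:
step_arm --commands '[{"travel": [-0.028, 0.022, 0.0], "turn": [0, 0, -0.4]}, {"travel": [-0.028, 0.022, 0.045], "turn": [0, 0, -0.4]}, {"travel": [-0.028, 0.022, 0.085], "turn": [0, 0, -0.4]}, {"travel": [-0.028, 0.022, 0.105], "turn": [0, 0, -0.4]}, {"travel": [-0.028, 0.022, 0.115], "turn": [0, 0, -0.4]}]' --gripper 0.34

```text
time: 3.15
position: [0.5273, -0.0499, 0.1191]
tool_rot: [-2.396, -2.029, 0.005]
ft_force: [0.2, 0.2, -0.7]
grip_width: 0.344
grip_force: 0.0
```

Request:
step_arm --commands '[{"travel": [0, 0, 0.015], "turn": [0, 0, 0]}, {"travel": [0, 0, 0.03], "turn": [0, 0, 0]}, {"travel": [0, 0, 0.045], "turn": [0, 0, 0]}, {"travel": [0, 0, 0.06], "turn": [0, 0, 0]}, {"travel": [0, 0, 0.064], "turn": [0, 0, 0]}]'

```text
time: 3.65
position: [0.5278, -0.0498, 0.0556]
tool_rot: [-2.396, -2.03, 0.004]
ft_force: [-0.4, 0.1, 0.6]
grip_width: 0.34
grip_force: 0.0
```

Request:
step_arm --commands '[{"travel": [0, 0, 0], "turn": [0, 0, 0]}, {"travel": [0, 0, 0], "turn": [0, 0, 0]}, {"travel": [0, 0, 0], "turn": [0, 0, 0]}, {"travel": [0, 0, 0], "turn": [0, 0, 0]}]' --gripper 0 --force 20

```text
time: 4.05
position: [0.5298, -0.0499, 0.0583]
tool_rot: [2.396, 2.03, 0.002]
ft_force: [0.5, 0.0, 1.0]
grip_width: 0.12
grip_force: 20.0
```

Request:
step_arm --commands '[{"travel": [0, -0.012, 0], "turn": [0, 0, 0]}, {"travel": [0, -0.03, 0], "turn": [0, 0, 0]}, {"travel": [0, -0.048, 0], "turn": [0, 0, 0]}, {"travel": [0, -0.066, 0], "turn": [0, 0, 0]}, {"travel": [0, -0.08, 0], "turn": [0, 0, 0]}]'

```text
time: 4.55
position: [0.45, -0.0359, 0.0582]
tool_rot: [2.397, 2.031, 0.004]
ft_force: [2.9, 1.2, 0.9]
grip_width: 0.12
grip_force: 20.0
```

Request:
step_arm --commands '[{"travel": [0, -0.007, 0], "turn": [0, 0, 0]}, {"travel": [0, -0.012, 0], "turn": [0, 0, 0]}, {"travel": [0, -0.012, 0], "turn": [0, 0, 0]}]'

```text
time: 4.85
position: [0.4384, -0.0339, 0.0582]
tool_rot: [-2.396, -2.031, -0.003]
ft_force: [-0.0, 3.2, 3.7]
grip_width: 0.12
grip_force: 20.0
```

Request:
step_arm --commands '[{"travel": [0, 0, 0], "turn": [0, 0, 0]}, {"travel": [0, 0, 0], "turn": [0, 0, 0]}, {"travel": [0, 0, 0], "turn": [0, 0, 0]}]' --gripper 0.3

```text
time: 5.15
position: [0.438, -0.0355, 0.0571]
tool_rot: [2.397, 2.03, -0.002]
ft_force: [0.2, -1.4, -0.2]
grip_width: 0.268
grip_force: 0.0
```

Request:
step_arm --commands '[{"travel": [0, 0, -0.02], "turn": [0, 0, 0]}, {"travel": [0, 0, -0.06], "turn": [0, 0, 0]}, {"travel": [0, 0, -0.11], "turn": [0, 0, 0]}, {"travel": [0, 0, -0.15], "turn": [0, 0, 0]}, {"travel": [0, 0, -0.17], "turn": [0, 0, 0]}]'

```text
time: 5.65
position: [0.4397, -0.0354, 0.231]
tool_rot: [2.396, 2.028, 0.006]
ft_force: [-0.1, -0.3, -0.5]
grip_width: 0.297
grip_force: 0.0
```

Request:
step_arm --commands '[{"travel": [0.05, 0, 0], "turn": [0, 0, -8.5]}, {"travel": [0.1, 0, 0], "turn": [0, 0, -17]}, {"travel": [0.15, 0, 0], "turn": [0, 0, -25.5]}, {"travel": [0.2, 0, 0], "turn": [0, 0, -34]}, {"travel": [0.23, 0, 0], "turn": [0, 0, -42]}]' --gripper 0.65

```text
time: 6.15
position: [0.4757, 0.1961, 0.2268]
tool_rot: [-1.496, -2.762, 0.001]
ft_force: [0.2, -0.3, -0.6]
grip_width: 0.623
grip_force: 0.0
```

Request:
step_arm --commands '[{"travel": [0, 0, 0], "turn": [0, 0, -8.5]}, {"travel": [0, 0, 0], "turn": [0, 0, -17]}, {"travel": [0, 0, 0], "turn": [0, 0, -25.5]}, {"travel": [0, 0, 0], "turn": [0, 0, -34]}, {"travel": [0, 0, 0], "turn": [0, 0, -42.5]}]'

```text
time: 6.65
position: [0.4761, 0.1915, 0.2269]
tool_rot: [-0.4, -3.115, 0.002]
ft_force: [-0.4, 0.3, -0.3]
grip_width: 0.651
grip_force: 0.0
```

```bash
python3 -c "
from h import *
crop('top','pics/c2.png',280,145,200,150,4); st()"
```

```text
{'time': np.float64(6.7), 'position': array([0.4761, 0.1914, 0.2269]), 'tool_rot': array([-3.9170e-01, -3.1165e+00,  2.4000e-03]), 'ft_force': array([-0.4995, -0.3594,  0.595 ]), 'torque': array([-0.0131,  0.042 , -0.0047]), 'grip_width': np.float64(0.6489), 'grip_force': np.float64(0.0), 'joint_positions': array([-0.841 ,  0.0281,  0.4164,  1.8127, -0.0108,  1.3045,  0.8988])}
[[-9.689e-01  2.475e-01 -8.000e-04]
 [ 2.475e-01  9.689e-01 -1.400e-03]
 [ 4.000e-04 -1.600e-03 -1.000e+00]]
```

View pics/c2.png

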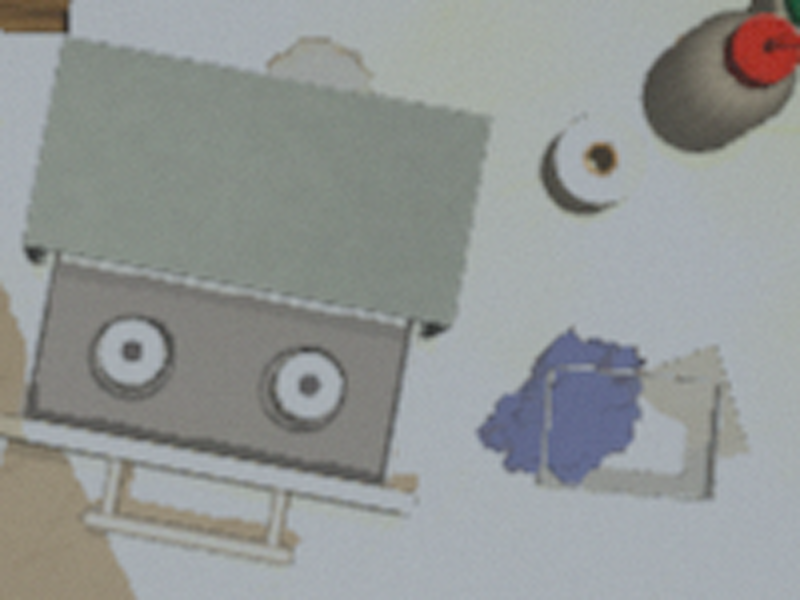

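The drawer is open. The lids are centred at crop (132,351) and (309,384), clear of the cabinet top, and the tray is unmoved.

```bash
python3 -c "
from h import *
P=lambda u,v,z:ray('top',280+(u+.5)/4-.5,145+(v+.5)/4-.5,z)
a=P(132,351,.076);b=P(309,384,.076);d=a-b
print(a,b,np.linalg.norm(d),np.degrees(np.arctan2(d[1],d[0])))
togo(a[0],a[1],.05,80)
s=ctrl.get_state();print(Ro.from_rotvec([0,0,0]).as_matrix()[0], Ro.from_matrix(Ro.from_rotvec(s['tool_rot']).as_matrix()).as_rotvec())"
```

```text
[ 5.40190358e-01 -4.21533925e-04  7.60000000e-02] [ 0.5231324  -0.09886537  0.076     ] 0.09991077715994807 80.16962569082
{'time': np.float64(6.7), 'position': array([0.4761, 0.1914, 0.2269]), 'tool_rot': array([-3.9170e-01, -3.1165e+00,  2.4000e-03]), 'ft_force': array([-0.4995, -0.3594,  0.595 ]), 'torque': array([-0.0131,  0.042 , -0.0047]), 'grip_width': np.float64(0.6489), 'grip_force': np.float64(0.0), 'joint_positions': array([-0.841 ,  0.0281,  0.4164,  1.8127, -0.0108,  1.3045,  0.8988])}
[[-9.689e-01  2.475e-01 -8.000e-04]
 [ 2.475e-01  9.689e-01 -1.400e-03]
 [ 4.000e-04 -1.600e-03 -1.000e+00]]
go [-0.1096 -0.1698  0.1771]
turn z -4.327826135757107
[1. 0. 0.] [-3.91708852e-01 -3.11647525e+00  2.40249937e-03]
```

Request:
step_arm --commands '[{"travel": [-0.022, -0.034, 0], "turn": [0, 0, -4.5]}, {"travel": [-0.044, -0.068, 0.0], "turn": [0, 0, -4.5]}, {"travel": [-0.066, -0.102, 0.0], "turn": [0, 0, -4.5]}, {"travel": [-0.088, -0.136, 0.02], "turn": [0, 0, -4.5]}, {"travel": [-0.1095, -0.17, 0.04], "turn": [0, 0, -4.5]}]'

```text
time: 7.2
position: [0.5388, -0.0023, 0.1874]
tool_rot: [0.291, 3.127, 0.0]
ft_force: [0.0, 0.4, 0.1]
grip_width: 0.648
grip_force: 0.0
```

Request:
step_arm --commands '[{"travel": [0, 0, 0.03], "turn": [0, 0, 0]}, {"travel": [0, 0, 0.06], "turn": [0, 0, 0]}, {"travel": [0, 0, 0.075], "turn": [0, 0, 0]}, {"travel": [0, 0, 0.08], "turn": [0, 0, 0]}, {"travel": [0, 0, 0.08], "turn": [0, 0, 0]}]'

```text
time: 7.7
position: [0.538, -0.0003, 0.1075]
tool_rot: [-0.287, -3.128, 0.001]
ft_force: [-0.8, -0.5, 0.2]
grip_width: 0.653
grip_force: 0.0
```

```bash
python3 -c "
from h import *
togo(.5402,-.0004,.05,80.2)"
```

```text
{'time': np.float64(7.7), 'position': array([ 5.380e-01, -3.000e-04,  1.075e-01]), 'tool_rot': array([-2.8680e-01, -3.1279e+00,  8.0000e-04]), 'ft_force': array([-0.7511, -0.4952,  0.2239]), 'torque': array([-0.0251,  0.0366, -0.0162]), 'grip_width': np.float64(0.6525), 'grip_force': np.float64(0.0), 'joint_positions': array([-0.5912,  0.2086,  0.6039,  1.9028, -0.1338,  1.0707,  1.4549])}
[[-9.833e-01  1.819e-01 -6.000e-04]
 [ 1.819e-01  9.833e-01 -5.000e-04]
 [ 5.000e-04 -6.000e-04 -1.000e+00]]
go [-0.0023  0.0003  0.0575]
turn z -0.6793163316628466
```

Request:
step_arm --commands '[{"travel": [-0.002, 0, 0.01], "turn": [0, 0, -0.7]}, {"travel": [-0.002, 0, 0.025], "turn": [0, 0, -0.7]}, {"travel": [-0.002, 0, 0.04], "turn": [0, 0, -0.7]}, {"travel": [-0.002, 0, 0.053], "turn": [0, 0, -0.7]}, {"travel": [-0.002, 0, 0.057], "turn": [0, 0, -0.7]}]'

```text
time: 8.2
position: [0.5385, -0.0008, 0.0484]
tool_rot: [-0.267, -3.127, 0.001]
ft_force: [-0.5, -1.0, -0.3]
grip_width: 0.652
grip_force: 0.0
```

Request:
step_arm --commands '[{"travel": [0, 0, 0], "turn": [0, 0, 0]}, {"travel": [0, 0, 0], "turn": [0, 0, 0]}, {"travel": [0, 0, 0], "turn": [0, 0, 0]}, {"travel": [0, 0, 0], "turn": [0, 0, 0]}, {"travel": [0, 0, 0], "turn": [0, 0, 0]}]' --gripper 0 --force 50

```text
time: 8.7
position: [0.5404, -0.0013, 0.0512]
tool_rot: [0.268, 3.129, -0.0]
ft_force: [-1.0, -2.1, 2.3]
grip_width: 0.431
grip_force: 50.0
```

```bash
python3 -c "
from h import *
togo(.5402,-.0004,.05,80.2)"
```

```text
{'time': np.float64(8.7), 'position': array([ 0.5404, -0.0013,  0.0512]), 'tool_rot': array([ 2.6770e-01,  3.1289e+00, -2.0000e-04]), 'ft_force': array([-1.028 , -2.1396,  2.3025]), 'torque': array([-0.4138,  0.0691,  0.0353]), 'grip_width': np.float64(0.4307), 'grip_force': np.float64(49.9949), 'joint_positions': array([-0.5623,  0.2913,  0.5859,  1.9437, -0.1947,  0.9609,  1.5163])}
[[-9.855e-01  1.699e-01  1.200e-03]
 [ 1.699e-01  9.855e-01 -2.000e-04]
 [-1.200e-03 -0.000e+00 -1.000e+00]]
go [0.0004 0.0009 0.0012]
turn z 0.01856556136019094
```

Request:
step_arm --commands '[{"travel": [0, 0, -0.01], "turn": [0, 0, 0]}, {"travel": [0, 0, -0.02], "turn": [0, 0, 0]}, {"travel": [0, 0, -0.032], "turn": [0, 0, 0]}, {"travel": [0, 0, -0.044], "turn": [0, 0, 0]}, {"travel": [0, 0, -0.052], "turn": [0, 0, 0]}]'

```text
time: 9.2
position: [0.5405, -0.0006, 0.1042]
tool_rot: [0.267, 3.129, 0.001]
ft_force: [-0.2, 0.3, -5.1]
grip_width: 0.433
grip_force: 50.0
```

Request:
step_arm --commands '[{"travel": [0, 0, 0], "turn": [0, 0, 0]}, {"travel": [0, 0, 0], "turn": [0, 0, 0]}, {"travel": [0, 0, 0], "turn": [0, 0, 0]}, {"travel": [0, 0, 0], "turn": [0, 0, 0]}, {"travel": [0, 0, 0], "turn": [0, 0, 0]}]'

```text
time: 9.7
position: [0.5396, -0.0008, 0.1021]
tool_rot: [-0.267, -3.129, 0.0]
ft_force: [0.2, -0.5, -4.7]
grip_width: 0.431
grip_force: 50.0
```

Request:
step_arm --commands '[{"travel": [0, 0, 0], "turn": [0, 0, 0]}, {"travel": [0, 0, 0], "turn": [0, 0, 0]}, {"travel": [0, 0, 0], "turn": [0, 0, 0]}, {"travel": [0, 0, 0], "turn": [0, 0, 0]}, {"travel": [0, 0, 0], "turn": [0, 0, 0]}]'

```text
time: 10.2
position: [0.54, -0.0008, 0.1026]
tool_rot: [0.267, 3.13, 0.0]
ft_force: [-0.1, -0.5, -3.7]
grip_width: 0.434
grip_force: 50.0
```

```bash
python3 -c "
from h import *
st()"
```

```text
{'time': np.float64(10.2), 'position': array([ 0.54  , -0.0008,  0.1026]), 'tool_rot': array([2.6730e-01, 3.1301e+00, 2.0000e-04]), 'ft_force': array([-0.1053, -0.4694, -3.7488]), 'torque': array([ 0.0216, -0.0149,  0.035 ]), 'grip_width': np.float64(0.4341), 'grip_force': np.float64(49.9965), 'joint_positions': array([-0.5869,  0.219 ,  0.603 ,  1.9031, -0.1417,  1.0614,  1.4747])}
[[-9.855e-01  1.695e-01  1.000e-04]
 [ 1.696e-01  9.855e-01  1.000e-04]
 [-1.000e-04  1.000e-04 -1.000e+00]]
```

Left weighs about 4.2 N. I'll put it back.

Request:
step_arm --commands '[{"travel": [0, 0, 0.013], "turn": [0, 0, 0]}, {"travel": [0, 0, 0.026], "turn": [0, 0, 0]}, {"travel": [0, 0, 0.037], "turn": [0, 0, 0]}, {"travel": [0, 0, 0.045], "turn": [0, 0, 0]}, {"travel": [0, 0, 0.049], "turn": [0, 0, 0]}]'

```text
time: 10.7
position: [0.539, -0.0009, 0.052]
tool_rot: [-0.267, -3.128, 0.001]
ft_force: [1.0, -0.4, -5.0]
grip_width: 0.431
grip_force: 50.0
```

Request:
step_arm --commands '[{"travel": [0, 0, 0.0015], "turn": [0, 0, 0]}, {"travel": [0, 0, 0.0025], "turn": [0, 0, 0]}, {"travel": [0, 0, 0.003], "turn": [0, 0, 0]}, {"travel": [0, 0, 0.003], "turn": [0, 0, 0]}]'

```text
time: 11.1
position: [0.5405, -0.001, 0.0512]
tool_rot: [0.268, 3.129, 0.0]
ft_force: [-1.1, -0.1, -2.9]
grip_width: 0.431
grip_force: 50.0
```

Request:
step_arm --commands '[{"travel": [0, 0, 0.001], "turn": [0, 0, 0]}, {"travel": [0, 0, 0.0015], "turn": [0, 0, 0]}, {"travel": [0, 0, 0.0015], "turn": [0, 0, 0]}]'

```text
time: 11.4
position: [0.5422, -0.0013, 0.0512]
tool_rot: [0.268, 3.126, 0.001]
ft_force: [-1.9, -1.7, 5.5]
grip_width: 0.433
grip_force: 50.0
```

Request:
step_arm --commands '[{"travel": [0, 0, 0], "turn": [0, 0, 0]}, {"travel": [0, 0, 0], "turn": [0, 0, 0]}, {"travel": [0, 0, 0], "turn": [0, 0, 0]}, {"travel": [0, 0, 0], "turn": [0, 0, 0]}]' --gripper 0.65

```text
time: 11.8
position: [0.54, -0.0005, 0.0491]
tool_rot: [0.267, 3.13, 0.001]
ft_force: [-0.7, -0.6, -0.4]
grip_width: 0.632
grip_force: 0.0
```

Request:
step_arm --commands '[{"travel": [0, 0, -0.015], "turn": [0, 0, 0]}, {"travel": [0, 0, -0.035], "turn": [0, 0, 0]}, {"travel": [0, 0, -0.06], "turn": [0, 0, 0]}, {"travel": [0, 0, -0.075], "turn": [0, 0, 0]}, {"travel": [0, 0, -0.08], "turn": [0, 0, 0]}]'

```text
time: 12.3
position: [0.5413, -0.0007, 0.1315]
tool_rot: [0.267, 3.126, 0.002]
ft_force: [-0.0, -0.7, -0.6]
grip_width: 0.655
grip_force: 0.0
```

Request:
step_arm --commands '[{"travel": [0, -0.03, 0], "turn": [0, 0, 0]}, {"travel": [0, -0.06, 0], "turn": [0, 0, 0]}, {"travel": [0, -0.085, 0], "turn": [0, 0, 0]}, {"travel": [0, -0.1, 0], "turn": [0, 0, 0]}, {"travel": [0, -0.1, 0], "turn": [0, 0, 0]}]'

```text
time: 12.8
position: [0.5219, -0.102, 0.1287]
tool_rot: [-0.274, -3.129, 0.001]
ft_force: [-0.2, 0.2, -0.8]
grip_width: 0.649
grip_force: 0.0
```

```bash
python3 -c "
from h import *
togo(.5231,-.0989,.05,80.2)
crop('scene','pics/c3.png',300,170,160,120,5)"
```

```text
{'time': np.float64(12.8), 'position': array([ 0.5219, -0.102 ,  0.1287]), 'tool_rot': array([-2.7410e-01, -3.1287e+00,  1.4000e-03]), 'ft_force': array([-0.2362,  0.1922, -0.8026]), 'torque': array([-0.0137, -0.0218, -0.0448]), 'grip_width': np.float64(0.6493), 'grip_force': np.float64(0.0), 'joint_positions': array([-0.476 ,  0.1742,  0.6803,  1.8983, -0.1208,  1.1111,  1.6468])}
[[-9.848e-01  1.739e-01 -1.000e-03]
 [ 1.739e-01  9.848e-01 -8.000e-04]
 [ 8.000e-04 -1.000e-03 -1.000e+00]]
go [-0.0007  0.0033  0.0787]
turn z -0.21347795402694203
```

View pics/c3.png

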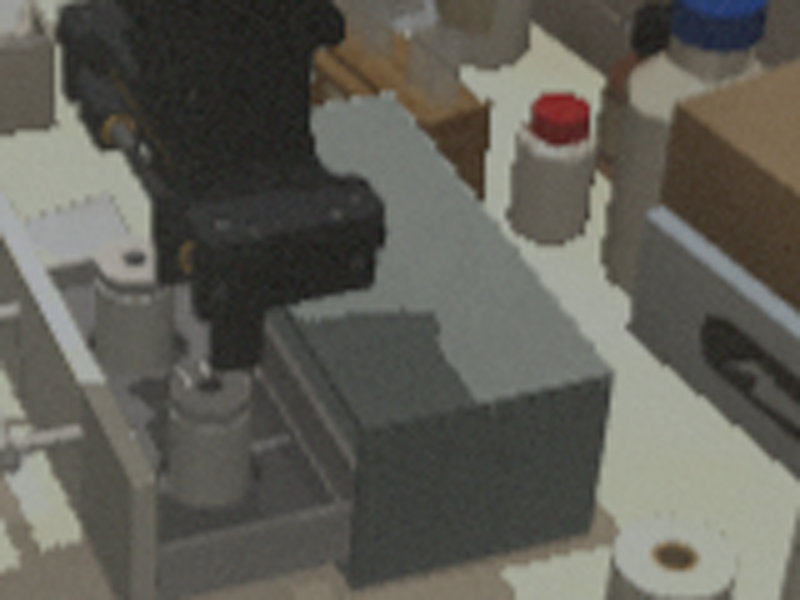

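The left canister stands upright in its seat at crop (135,310). The gripper hovers over the right one at (210,430).

Request:
step_arm --commands '[{"travel": [-0.001, 0.003, 0.01], "turn": [0, 0, -0.2]}, {"travel": [-0.001, 0.003, 0.03], "turn": [0, 0, -0.2]}, {"travel": [-0.001, 0.003, 0.05], "turn": [0, 0, -0.2]}, {"travel": [-0.001, 0.003, 0.07], "turn": [0, 0, -0.2]}, {"travel": [-0.001, 0.003, 0.0785], "turn": [0, 0, -0.2]}]'

```text
time: 13.35
position: [0.5231, -0.0944, 0.0479]
tool_rot: [-0.257, -3.127, -0.0]
ft_force: [-0.3, -0.0, 0.5]
grip_width: 0.652
grip_force: 0.0
```

Request:
step_arm --commands '[{"travel": [0, 0, 0], "turn": [0, 0, 0]}, {"travel": [0, 0, 0], "turn": [0, 0, 0]}, {"travel": [0, 0, 0], "turn": [0, 0, 0]}, {"travel": [0, 0, 0], "turn": [0, 0, 0]}, {"travel": [0, 0, 0], "turn": [0, 0, 0]}]' --gripper 0 --force 50

```text
time: 13.85
position: [0.5254, -0.097, 0.0515]
tool_rot: [0.262, 3.128, 0.0]
ft_force: [0.1, -1.3, 1.5]
grip_width: 0.42
grip_force: 49.7
```

Request:
step_arm --commands '[{"travel": [0, 0, -0.01], "turn": [0, 0, 0]}, {"travel": [0, 0, -0.02], "turn": [0, 0, 0]}, {"travel": [0, 0, -0.032], "turn": [0, 0, 0]}, {"travel": [0, 0, -0.044], "turn": [0, 0, 0]}, {"travel": [0, 0, -0.052], "turn": [0, 0, 0]}]'

```text
time: 14.35
position: [0.5251, -0.0965, 0.1042]
tool_rot: [0.262, 3.129, 0.001]
ft_force: [0.2, -1.2, -2.0]
grip_width: 0.415
grip_force: 49.7
```

Request:
step_arm --commands '[{"travel": [0, 0, 0], "turn": [0, 0, 0]}, {"travel": [0, 0, 0], "turn": [0, 0, 0]}, {"travel": [0, 0, 0], "turn": [0, 0, 0]}, {"travel": [0, 0, 0], "turn": [0, 0, 0]}, {"travel": [0, 0, 0], "turn": [0, 0, 0]}]'

```text
time: 14.85
position: [0.5241, -0.0965, 0.1021]
tool_rot: [-0.262, -3.13, 0.0]
ft_force: [-0.5, -0.4, -2.9]
grip_width: 0.415
grip_force: 49.7
```

Request:
step_arm --commands '[{"travel": [0, 0, 0], "turn": [0, 0, 0]}, {"travel": [0, 0, 0], "turn": [0, 0, 0]}, {"travel": [0, 0, 0], "turn": [0, 0, 0]}, {"travel": [0, 0, 0], "turn": [0, 0, 0]}, {"travel": [0, 0, 0], "turn": [0, 0, 0]}]'

```text
time: 15.35
position: [0.5245, -0.0965, 0.1026]
tool_rot: [0.262, 3.131, 0.0]
ft_force: [0.9, -0.5, -2.4]
grip_width: 0.421
grip_force: 49.7
```

```bash
python3 -c "
from h import *
crop('scene','pics/c4.png',300,170,160,120,5)
st()"
```

```text
{'time': np.float64(15.4), 'position': array([ 0.5245, -0.0966,  0.1026]), 'tool_rot': array([2.6180e-01, 3.1305e+00, 1.0000e-04]), 'ft_force': array([ 0.596 ,  0.0211, -1.6437]), 'torque': array([0.0156, 0.0189, 0.0205]), 'grip_width': np.float64(0.418), 'grip_force': np.float64(49.6893), 'joint_positions': array([-0.4716,  0.2113,  0.6722,  1.9205, -0.1504,  1.0595,  1.6675])}
[[-9.861e-01  1.661e-01  1.000e-04]
 [ 1.661e-01  9.861e-01  1.000e-04]
 [-1.000e-04  1.000e-04 -1.000e+00]]
```

View pics/c4.png

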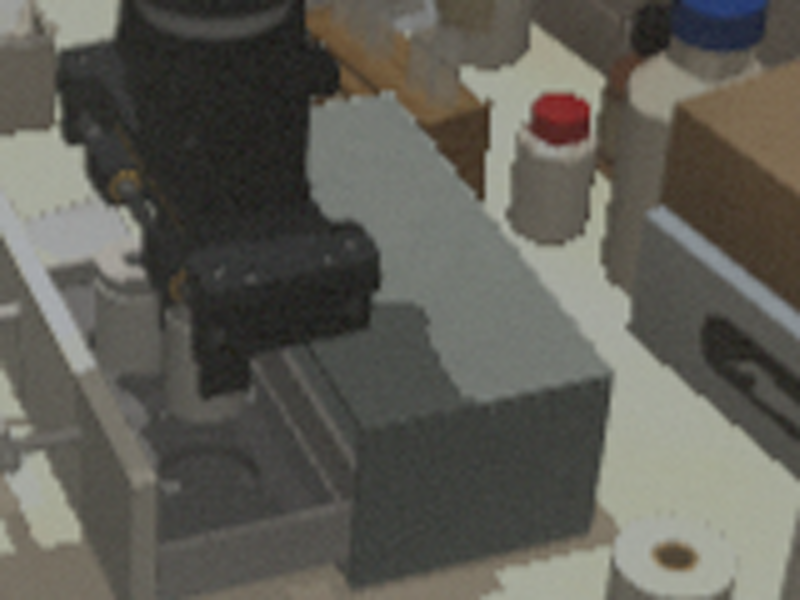

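Right weighs about 2.3 N, so the left one (about 4.2 N) is heavier. The right canister hangs upright above its seat; I'll lower it back.

Request:
step_arm --commands '[{"travel": [0, 0, 0.013], "turn": [0, 0, 0]}, {"travel": [0, 0, 0.026], "turn": [0, 0, 0]}, {"travel": [0, 0, 0.037], "turn": [0, 0, 0]}, {"travel": [0, 0, 0.045], "turn": [0, 0, 0]}, {"travel": [0, 0, 0.049], "turn": [0, 0, 0]}]'

```text
time: 15.9
position: [0.5238, -0.0967, 0.0522]
tool_rot: [-0.262, -3.129, 0.001]
ft_force: [-0.5, -0.4, -2.3]
grip_width: 0.418
grip_force: 49.7
```

Request:
step_arm --commands '[{"travel": [0, 0, 0.0015], "turn": [0, 0, 0]}, {"travel": [0, 0, 0.003], "turn": [0, 0, 0]}, {"travel": [0, 0, 0.004], "turn": [0, 0, 0]}, {"travel": [0, 0, 0.004], "turn": [0, 0, 0]}]'

```text
time: 16.3
position: [0.5264, -0.0971, 0.0514]
tool_rot: [0.262, 3.127, 0.0]
ft_force: [-0.4, -1.3, 4.9]
grip_width: 0.414
grip_force: 49.7
```

Request:
step_arm --commands '[{"travel": [0, 0, 0], "turn": [0, 0, 0]}, {"travel": [0, 0, 0], "turn": [0, 0, 0]}, {"travel": [0, 0, 0], "turn": [0, 0, 0]}, {"travel": [0, 0, 0], "turn": [0, 0, 0]}]' --gripper 0.65

```text
time: 16.7
position: [0.5245, -0.0964, 0.0495]
tool_rot: [-0.262, -3.131, -0.0]
ft_force: [0.4, -0.2, -0.4]
grip_width: 0.63
grip_force: 0.0
```

Request:
step_arm --commands '[{"travel": [0, 0, -0.015], "turn": [0, 0, 0]}, {"travel": [0, 0, -0.035], "turn": [0, 0, 0]}, {"travel": [0, 0, -0.06], "turn": [0, 0, 0]}, {"travel": [0, 0, -0.075], "turn": [0, 0, 0]}, {"travel": [0, 0, -0.08], "turn": [0, 0, 0]}]'

```text
time: 17.2
position: [0.5258, -0.0967, 0.1319]
tool_rot: [0.261, 3.127, 0.001]
ft_force: [1.3, 1.0, -0.4]
grip_width: 0.651
grip_force: 0.0
```

Request:
step_arm --commands '[{"travel": [0, 0.03, 0], "turn": [0, 0, 0]}, {"travel": [0, 0.06, 0], "turn": [0, 0, 0]}, {"travel": [0, 0.085, 0], "turn": [0, 0, 0]}, {"travel": [0, 0.097, 0], "turn": [0, 0, 0]}, {"travel": [0, 0.097, 0], "turn": [0, 0, 0]}]'

```text
time: 17.7
position: [0.5404, 0.0009, 0.129]
tool_rot: [-0.256, -3.13, 0.0]
ft_force: [-0.5, -0.1, 0.7]
grip_width: 0.647
grip_force: 0.0
```

```bash
python3 -c "
from h import *
togo(.5402,-.0009,.05,80.2)
crop('scene','pics/c5.png',300,170,160,120,5)"
```

```text
{'time': np.float64(17.7), 'position': array([0.5404, 0.0009, 0.129 ]), 'tool_rot': array([-2.5640e-01, -3.1301e+00,  2.0000e-04]), 'ft_force': array([-0.4649, -0.0606,  0.6624]), 'torque': array([-0.0058, -0.0116,  0.0136]), 'grip_width': np.float64(0.6471), 'grip_force': np.float64(0.0), 'joint_positions': array([-0.6039,  0.1886,  0.6136,  1.876 , -0.1205,  1.1147,  1.462 ])}
[[-9.867e-01  1.627e-01 -1.000e-03]
 [ 1.627e-01  9.867e-01 -0.000e+00]
 [ 1.000e-03 -2.000e-04 -1.000e+00]]
go [-0.0002 -0.0018  0.079 ]
turn z 0.4354357371571922
```

View pics/c5.png

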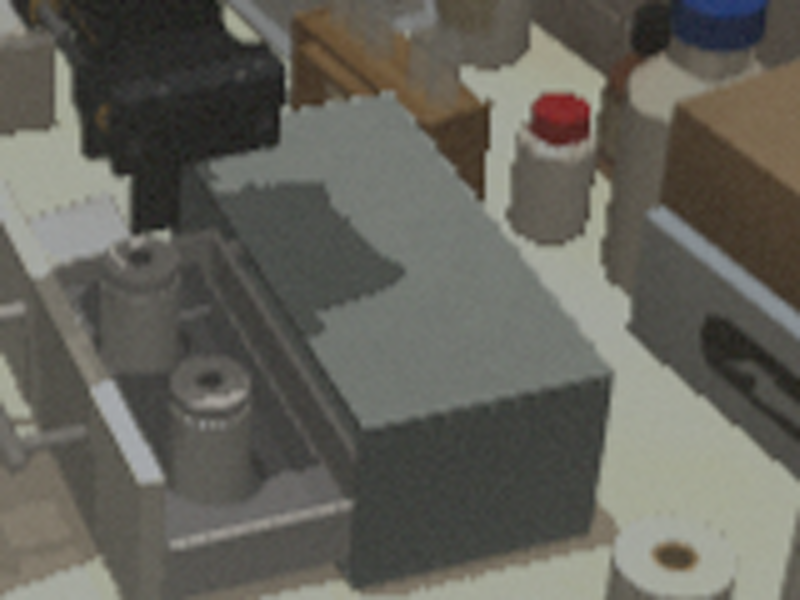

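Both canisters stand upright in their seats, the right at (210,430) and the left at (140,310). Now I'll take the left, heavier one.

Request:
step_arm --commands '[{"travel": [0, -0.002, 0.01], "turn": [0, 0, 0.4]}, {"travel": [0, -0.002, 0.03], "turn": [0, 0, 0.4]}, {"travel": [0, -0.002, 0.05], "turn": [0, 0, 0.4]}, {"travel": [0, -0.002, 0.07], "turn": [0, 0, 0.4]}, {"travel": [0, -0.002, 0.0785], "turn": [0, 0, 0.4]}]'

```text
time: 18.25
position: [0.5383, -0.005, 0.0487]
tool_rot: [-0.277, -3.126, 0.003]
ft_force: [-0.2, -0.1, -0.0]
grip_width: 0.648
grip_force: 0.0
```

Request:
step_arm --commands '[{"travel": [0, 0, 0], "turn": [0, 0, 0]}, {"travel": [0, 0, 0], "turn": [0, 0, 0]}, {"travel": [0, 0, 0], "turn": [0, 0, 0]}, {"travel": [0, 0, 0], "turn": [0, 0, 0]}, {"travel": [0, 0, 0], "turn": [0, 0, 0]}]' --gripper 0 --force 52

```text
time: 18.75
position: [0.5413, -0.0019, 0.0522]
tool_rot: [0.271, 3.128, 0.003]
ft_force: [0.3, 2.9, 3.8]
grip_width: 0.432
grip_force: 52.0
```

Request:
step_arm --commands '[{"travel": [0, 0, -0.01], "turn": [0, 0, 0]}, {"travel": [0, 0, -0.03], "turn": [0, 0, 0]}, {"travel": [0, 0, -0.055], "turn": [0, 0, 0]}, {"travel": [0, 0, -0.08], "turn": [0, 0, 0]}, {"travel": [0, 0, -0.1], "turn": [0, 0, 0]}]'

```text
time: 19.25
position: [0.5394, -0.004, 0.152]
tool_rot: [-0.274, -3.129, 0.002]
ft_force: [1.1, 0.5, -4.8]
grip_width: 0.435
grip_force: 52.0
```

Request:
step_arm --commands '[{"travel": [0, 0, -0.005], "turn": [0, 0, 0]}, {"travel": [0, 0, -0.008], "turn": [0, 0, 0]}, {"travel": [0, 0, -0.008], "turn": [0, 0, 0]}, {"travel": [0, 0, -0.008], "turn": [0, 0, 0]}, {"travel": [0, 0, -0.008], "turn": [0, 0, 0]}]'

```text
time: 19.75
position: [0.5395, -0.003, 0.1579]
tool_rot: [-0.273, -3.128, 0.001]
ft_force: [-0.1, -0.0, -5.6]
grip_width: 0.432
grip_force: 52.0
```

Request:
step_arm --commands '[{"travel": [-0.001, -0.02, 0], "turn": [0, 0, 0]}, {"travel": [-0.002, -0.05, 0], "turn": [0, 0, 0]}, {"travel": [-0.003, -0.08, 0], "turn": [0, 0, 0]}, {"travel": [-0.004, -0.11, 0], "turn": [0, 0, 0]}, {"travel": [-0.005, -0.14, 0], "turn": [0, 0, 0]}]'

```text
time: 20.25
position: [0.5203, -0.1427, 0.1585]
tool_rot: [-0.272, -3.129, 0.0]
ft_force: [0.6, -0.4, -6.0]
grip_width: 0.432
grip_force: 52.0
```

Request:
step_arm --commands '[{"travel": [-0.001, -0.03, 0], "turn": [0, 0, 0]}, {"travel": [-0.002, -0.06, 0], "turn": [0, 0, 0]}, {"travel": [-0.003, -0.09, 0], "turn": [0, 0, 0]}, {"travel": [-0.004, -0.12, 0], "turn": [0, 0, 0]}, {"travel": [-0.004, -0.14, 0], "turn": [0, 0, 0]}]'

```text
time: 20.75
position: [0.4995, -0.2828, 0.1586]
tool_rot: [-0.276, -3.128, 0.002]
ft_force: [-0.9, 0.0, -5.2]
grip_width: 0.426
grip_force: 52.0
```

```bash
python3 -c "
from h import *
togo(.5005,-.2882,.151)"
```

```text
{'time': np.float64(20.75), 'position': array([ 0.4995, -0.2828,  0.1586]), 'tool_rot': array([-2.7600e-01, -3.1284e+00,  2.3000e-03]), 'ft_force': array([-0.9365,  0.0297, -5.226 ]), 'torque': array([-0.0363,  0.1475,  0.0205]), 'grip_width': np.float64(0.4262), 'grip_force': np.float64(51.9703), 'joint_positions': array([-0.2206,  0.2661,  0.8024,  1.7694, -0.203 ,  1.1924,  2.0346])}
[[-9.846e-01  1.751e-01 -1.200e-03]
 [ 1.751e-01  9.846e-01 -1.400e-03]
 [ 9.000e-04 -1.500e-03 -1.000e+00]]
go [-0.0019 -0.0051  0.0076]
```

Request:
step_arm --commands '[{"travel": [-0.002, -0.005, 0.0075], "turn": [0, 0, 0]}, {"travel": [-0.002, -0.005, 0.0075], "turn": [0, 0, 0]}, {"travel": [-0.002, -0.005, 0.0075], "turn": [0, 0, 0]}, {"travel": [-0.002, -0.005, 0.0075], "turn": [0, 0, 0]}, {"travel": [-0.002, -0.005, 0.0075], "turn": [0, 0, 0]}]'

```text
time: 21.25
position: [0.5024, -0.2841, 0.1516]
tool_rot: [0.269, 3.13, 0.001]
ft_force: [-0.0, -0.3, -5.7]
grip_width: 0.431
grip_force: 52.0
```

Request:
step_arm --commands '[{"travel": [0, 0, 0], "turn": [0, 0, 0]}, {"travel": [0, 0, 0], "turn": [0, 0, 0]}, {"travel": [0, 0, 0], "turn": [0, 0, 0]}, {"travel": [0, 0, 0], "turn": [0, 0, 0]}, {"travel": [0, 0, 0], "turn": [0, 0, 0]}]'

```text
time: 21.75
position: [0.5018, -0.2855, 0.1516]
tool_rot: [0.273, 3.13, 0.0]
ft_force: [-0.5, 0.5, -4.8]
grip_width: 0.432
grip_force: 52.0
```

```bash
python3 -c "
from h import *
togo(.5005,-.2882,.151)
crop('scene','pics/c6.png',290,190,200,150,4)"
```

```text
{'time': np.float64(21.75), 'position': array([ 0.5018, -0.2855,  0.1516]), 'tool_rot': array([2.7290e-01, 3.1296e+00, 1.0000e-04]), 'ft_force': array([-0.4769,  0.5193, -4.7641]), 'torque': array([ 0.0513, -0.01  ,  0.0017]), 'grip_width': np.float64(0.4322), 'grip_force': np.float64(51.9695), 'joint_positions': array([-0.2095,  0.2816,  0.7988,  1.7693, -0.2171,  1.1815,  2.0495])}
[[-9.849e-01  1.731e-01  1.000e-04]
 [ 1.731e-01  9.849e-01  1.000e-04]
 [-1.000e-04  1.000e-04 -1.000e+00]]
go [ 0.0008 -0.0029  0.0006]
```

View pics/c6.png

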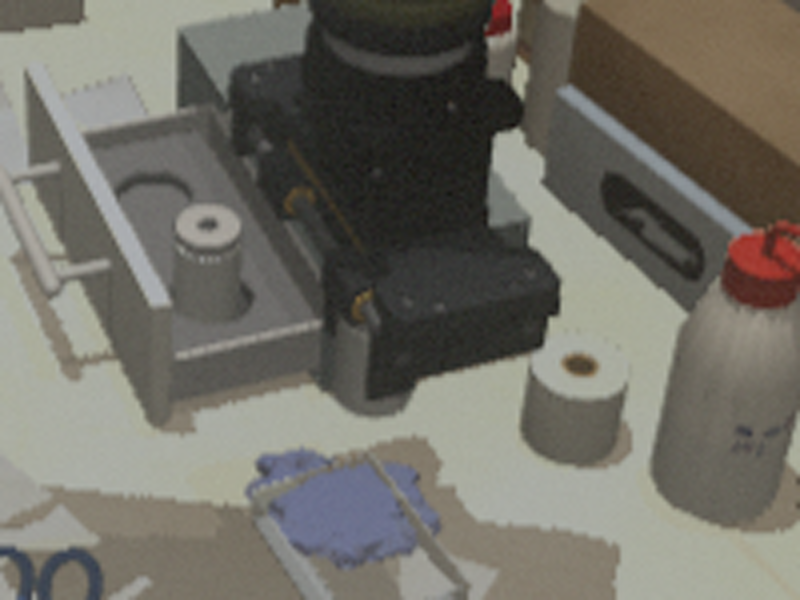

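The canister is held upright over the tray at (370,380), the lighter one stands in its right seat at (208,265), and the drawer is open. The tray and parafilm are unmoved, and the arm has settled within 3 mm of the target. I'm handing in.

```bash
python3 -c "
from h import *
print(np.abs(ctrl.get_state()['qd']).max()); print(ctrl.close_job())"
```

```text
0.0016582222150146272
the job is handed in; nothing more can be done
None
```

I handed the job in after about 22 s: the left canister is the heavier (about 4–5 N against 2.3 N) and is held still and upright with its foot about 11–12 cm above the worktop, over the middle of the tray, while the lighter right one stands in its seat, the drawer is open about 93 mm, and the tray and parafilm look unmoved.

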